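# Sweep the round stamp blanks into the parts tray

## Task

With closed fingers, sweep the three loose round wooden stamp blanks (the flat discs without a handle) along the desk through the open side of the low grey three-sided tray, so that all three lie flat and wholly inside it. Only push them: do not lift or carry any of them, and leave the square blank, the handled stamp and everything else on the desk where they are.

Things in the scene. Friction and masses are not known exactly. Their poses are not given: they have to be found in the camera images.
- round1: loose round stamp blank: plain wooden disc with a thin black rubber underside, 34 mm diameter, 14 mm high, 25 g nominal, lying flat on the desk; no handle. Origin at the centre of its underside, z up. It slides and does not roll; identical to the other two
- round2: loose round stamp blank: plain wooden disc with a thin black rubber underside, 34 mm diameter, 14 mm high, 25 g nominal, lying flat on the desk; no handle. Origin at the centre of its underside, z up. It slides and does not roll; identical to the other two
- round3: loose round stamp blank: plain wooden disc with a thin black rubber underside, 34 mm diameter, 14 mm high, 25 g nominal, lying flat on the desk; no handle. Origin at the centre of its underside, z up. It slides and does not roll; identical to the other two
- tray: grey tray fixed to the desk, 96 mm (its x) by 172 mm (its y); walls 22 mm high, 6 mm thick, on the back (+x) and both sides; the fourth side (x = -48 mm) is the open mouth, facing the row of blanks. Floor: paper-thin sheet level with the desk, no step. Origin: centre of the outline at desk height; x points from mouth to back wall, z up. Inside: x -48 to +42 mm, y -80 to +80 mm
- square: loose square stamp blank, wood with rubber underside, 28 x 28 mm, 14 mm high, standing among the round ones; to be left alone. The five small things (three round blanks, square blank, stamp) stand in a loose row along world x, 54 mm or more apart in x; the tray lies on the +y (left) side of the row. Origin at the centre of its underside
- stamp: loose finished stamp: round 35 mm wooden foot with an upright knob handle, 54 mm high in all, standing in the same row as the blanks; to be left alone. Origin at the centre of its underside
- tape: loose roll of clear tape lying flat, 60 mm diameter, 24 mm high; to be left alone. Origin at the centre of its underside
- glue: upright white glue stick, 28 mm diameter, 84 mm high; to be left alone. Origin at the centre of its underside
- water: upright clear drink bottle with a blue cap, 64 mm diameter, 210 mm high; to be left alone. Origin at the centre of its underside
- inkpad: fixed dark flat ink pad, 75 x 110 mm, 18 mm high. Origin at the centre of its underside
Things that resemble listed ones, but are neither listed nor needed, are in the scene too. Leave any orange look-alike of the round3 alone. Leave any pink look-alike of the round2 alone.

How it is judged:
By the outcome, as a careful person would: the job done as asked, in the order asked, and still so for the second after the job is handed in, with the robot touching nothing.
It also fails if it takes over 72 s, if anything falls off the work surface, if the arm or the gripper's body presses on something with over 40 N, if the wrist force passes 120 N, or if a joint passes its speed limit or range.

## Robot

A 6-joint arm with a two-finger parallel gripper is mounted at the origin on the work surface. World frame = base frame: x ahead of the robot, y to its left, z up, the work surface at z = 0. Lengths are in m, angles in degrees, forces in N, time in s.
With the tool pointing down it reaches from about 0.3 to 0.75 m from the base axis. Payload 8.5 kg.
Tool frame: the origin (TCP) lies at the very end of the fingers, on their centre line; the grasp point (between the pads) lies 19 mm behind it (env.grip_point_offset is the distance from the TCP to the grasp point, in m); z points along the fingers, y is the direction in which the jaws open and shut (so a half turn about z gives the same grasp; the last joint's range is limited). The gripper opens to 85 mm and grips with 20 to 120 N. Pads are 22 mm wide; open, the fingers measure 114 mm over their backs; the gripper's body (76 mm by 85 mm) begins 54 mm behind the grasp point. The pads swing forward as they close: fully open they stand 13 mm farther back than shut.
Start: joints at [64.727, 21.807, 74.336, -0, 83.858, -12.336], TCP at [0.123, 0.536, 0.231] pointing down, gripper open.
Joint ranges: [-178.18, 178.18], [-50.72, 133.34], [12.68, 142.11], [-81.47, 261.47], [9.98, 163.14], [-165.26, 165.26]. Speed limits (degrees/s): [136.94, 136.94, 180, 180, 180, 180].

## Interface

Orientations are given as a 3x3 rotation matrix whose columns are the frame's x, y, z axes.
In Python, from rig import env gives the robot as it stands.
- The arm moves only by the tool move_arm, never from a script. Its argument "moves" is a list of rows, each a list of 4 numbers: the shift along the tool's x, y, z in mm, then the turn about the tool's z in rad. In form: [[tx, ty, tz, spin], ...]. A call has 1 to 20 rows; each row is the pose to reach, as a shift and turn from the pose commanded when the call began, along the tool's axes at that moment; what a row does not reach only later rows make up. A row lasts 1/10 s, in which the tool goes at most 50 mm and 8.59 degrees, less where a joint would pass 70% of its speed; a pose out of reach is approached as far as the arm can. A call with a gripper value outside its range is refused whole. "grip" is the closure, from 0 (fully open) to 1 (shut), set as the call begins (left out, the last holds). The fingers move at their own pace and stop on an object; "grip_force" is the grip in N (left out, the last holds). Time passes only in rows, so rows that repeat a pose let the fingers close. It gives the time, the measured TCP pose, the force and the opening at its end, in the units of the state.
- env.observe(): the state, without advancing time (a new reading comes with each control period).
- env.get_image(name): name is "scene" or "side" or "wrist"; returns the picture (480x640x3 uint8, red, green, blue); there is no depth.
- env.get_calibration(name): a dict with "fovy" (degrees; the focal length in pixels is half the picture's height over the tangent of half this angle, whatever the lens; pixels are square), "cx", "cy" (the principal point, pixels), "k1" (the pictures are not rectified: a ray, as slopes to the right and down, at radius r is drawn at 1 + k1 r^2 times it, then the intrinsics apply), "extrinsics" (4x4, takes a point from world to camera coordinates); the wrist camera has in their place "tool_from_camera" (4x4, takes a point from camera to tool coordinates, whose origin is the TCP and whose axes are the flange's). Camera axes: x right, y up, looking along -z (the intrinsics and any distortion apply to the point x, -y, -z); pixel columns grow to the right and rows downward; lengths in m; the calibration is good to about 2 mm. A picture is of the moment at which its call begins: read the wrist's pose just before it. get_calibration takes no time and is no camera call.
- env.close_job(): hands the job in, once; it reports no verdict.
Trained networks look in the newest picture that a camera, given by its name, has taken for a name from the list of things; names that differ only in an ending like _2 or _b are one class to them, and where a whole thing is asked for, a point or a joint stands for the part that bears it (a point fixed in the world has none). Each returns a list of dicts, best first, with "conf" (0 to 1); they miss things now and then, are a little off and sometimes report something else, mostly with a low value. They report only what shows in the picture. A call takes as long as a camera call. They do not tell look-alikes from the thing itself.
- env.silhouettes(camera, name): "region" (480x640 bool, what is visible of it) and "point" ([row, column] in pixels, amid what is visible of it).
- env.tip_of(camera, name): "point" ([row, column] in pixels: a listed point, or the origin of a listed thing).
The state is a dict: "time_s": time; "q": joint angles; "qvel": joint speeds; "joint_efforts": joint torques, N m; "position": TCP position; "tool_rot": TCP orientation; "ft_force": force on the tool from outside, world axes, zero at the start; "wrist_torque": the same for the moment, N m; "grip_width": finger opening in m.
Only numpy, scipy, OpenCV 4.12 (cv2) and the standard library are available. Lean on these libraries where they do the work, as an engineer would, in place of code of your own. Each camera call takes 0.05 s, during which the arm holds its last target.

## Working session

There is one attempt and no reset: what is moved stays moved. The work goes in short steps, Python scripts to look and compute and a tool call to move; the robot and the scene stay as the last step left them, time stands still between calls to the robot, and variables do not carry over. Pictures are saved under pics/ and viewed, and the job is handed in when it is done.

Besides the shell and the picture viewer there is one more tool, called as name([rows], argument=value, ...), one row to a line, values as JSON. move_arm: Moves the arm, as the interface text tells. Its arguments: {"type":"object","properties":{"moves":{"type":"array"},"grip":{"type":"number"},"grip_force":{"type":"number"}},"required":["moves"]}

```bash
mkdir -p pics; ls
python3 - <<'E'
from rig import env
import cv2
for n in ["scene","side","wrist"]:
    im=env.get_image(n); cv2.imwrite(f"pics/{n}0.png",im[:,:,::-1])
    print(n,env.get_calibration(n))
o=env.observe();print(o)
E
```

```text
pics
scene {'fovy': 43.766883284629664, 'cx': 318.06819728153397, 'cy': 242.99973429441522, 'k1': -0.06146076903494936, 'extrinsics': array([[-0.85713831,  0.51479449, -0.01733639,  0.53424213],
       [-0.40792346, -0.65787692,  0.63308484,  0.18415805],
       [ 0.31450338,  0.54971318,  0.77388826, -1.36105702],
       [ 0.        ,  0.        ,  0.        ,  1.        ]])}
side {'fovy': 56.41789389754881, 'cx': 331.2355595706559, 'cy': 241.53322513297718, 'k1': -0.04437376878807016, 'extrinsics': array([[ 0.94247916, -0.33398448, -0.01368936, -0.60679981],
       [ 0.21129011,  0.56351053,  0.79863156, -0.1288738 ],
       [-0.25901645, -0.75558603,  0.60166455, -0.69188653],
       [ 0.        ,  0.        ,  0.        ,  1.        ]])}
wrist {'fovy': 64.05029772381006, 'cx': 322.76722335462296, 'cy': 242.86547561405513, 'k1': -0.08016164168313993, 'tool_from_camera': array([[ 8.48656366e-04,  9.46596289e-01,  3.22420138e-01,
         8.37040800e-02],
       [ 9.99999247e-01, -1.08919060e-03,  5.65622400e-04,
        -1.03373650e-03],
       [ 8.86593048e-04,  3.22419416e-01, -9
[... 211 characters left out ...]
69900999e-03,
        8.38579146e+01, -1.23367075e+01]), 'qvel': array([ 0.05418882, -0.15489791, -0.11341289,  0.07855724, -0.06477352,
        0.02979068]), 'joint_efforts': array([ 2.47676835e-03, -4.48625028e+01, -2.31343281e+01, -2.19525223e-04,
        3.82501690e-03,  8.19674312e-06]), 'position': array([0.12308051, 0.53583615, 0.23086664]), 'tool_rot': array([[-9.74609150e-01,  2.23912519e-01, -4.34175311e-04],
       [ 2.23912849e-01,  9.74608669e-01, -9.88559048e-04],
       [ 2.01800276e-04, -1.06067612e-03, -9.99999417e-01]]), 'ft_force': array([-0.21658879, -0.59112753, -0.32944305]), 'wrist_torque': array([0.0048979 , 0.03367918, 0.02878129]), 'grip_width': 0.08552505297623528}
```

View pics/scene0.png

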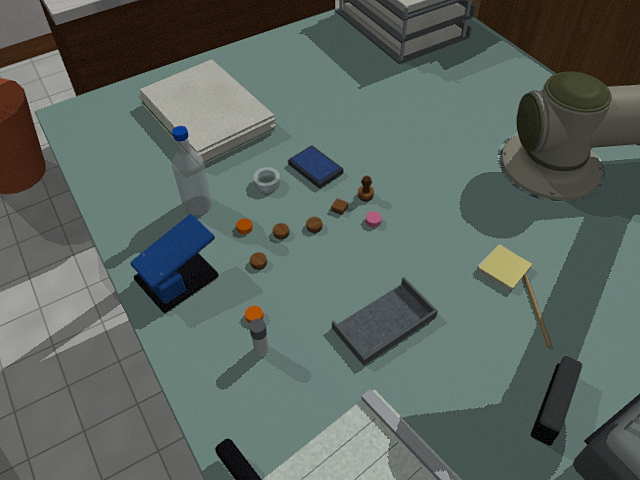

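View pics/side0.png

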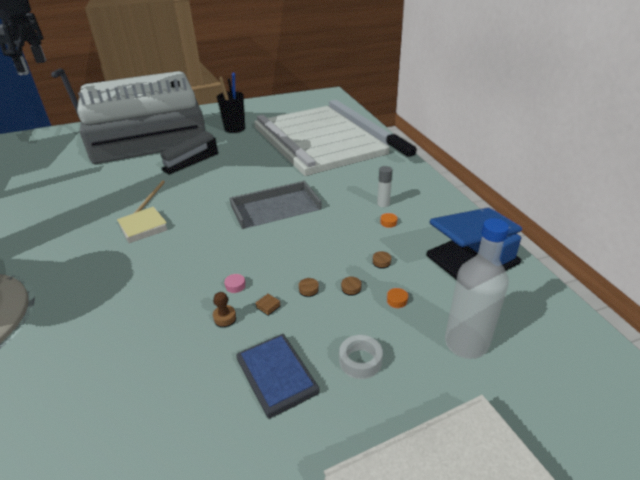

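View pics/wrist0.png

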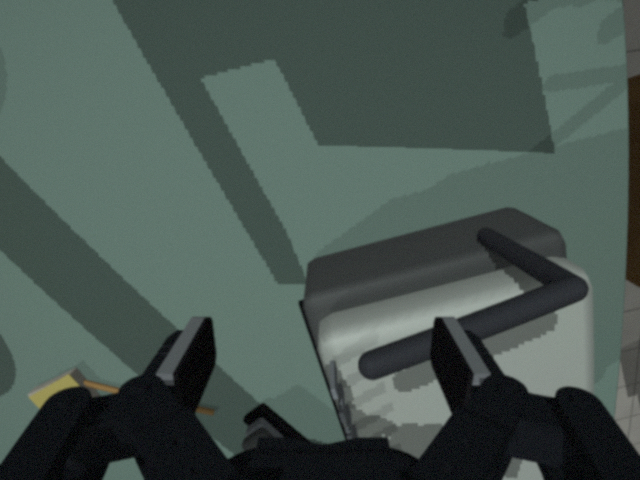

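The scene view shows three plain wooden discs at (col,row) (281,231), (314,225) and (258,261). The look-alikes are orange at (244,227) and (254,314), and pink at (373,219). The square is at (340,206), the stamp at (366,190), and the tray around (385,320). I'll measure them and take a crop to confirm.

```bash
cat > h.py <<'E'
from rig import env
import numpy as np, cv2
def ray(n,uv):
    c=env.get_calibration(n);f=240/np.tan(np.radians(c['fovy']/2))
    K=np.array([[f,0,c['cx']],[0,f,c['cy']],[0,0,1]])
    p=cv2.undistortPoints(np.array([[uv]],float),K,np.array([c['k1'],0,0,0,0]))[0,0]
    d=np.array([p[0],-p[1],-1.]);E=c['extrinsics'];R=E[:3,:3]
    return -R.T@E[:3,3],R.T@d
def onplane(n,uv,z):
    o,d=ray(n,uv);return o+d*(z-o[2])/d[2]
def proj(n,P):
    c=env.get_calibration(n);f=240/np.tan(np.radians(c['fovy']/2))
    E=c['extrinsics'];q=E[:3,:3]@np.array(P)+E[:3,3];x,y=q[0]/-q[2],-q[1]/-q[2];s=1+c['k1']*(x*x+y*y)
    return np.array([c['cx']+f*x*s,c['cy']+f*y*s])
E
python3 - <<'E'
from h import *
for cam in ["scene","side"]:
    im=env.get_image(cam)
    for nm in ["round1","square","stamp","tray","tape","inkpad","glue"]:
        for r in env.silhouettes(cam,nm):
            ys,xs=np.nonzero(r['region'])
            if len(xs)<10: continue
            c=(xs.mean(),ys.mean())
            print(cam,nm,round(r['conf'],2),np.round(c,1),len(xs),np.round(onplane(cam,c,.007)[:2],4),np.round(im[r['region']].mean(0)))
    big=cv2.resize(im[170:290,220:400] if cam=="scene" else im[200:340,200:420],None,fx=3.6,fy=3.6,interpolation=cv2.INTER_CUBIC)
    cv2.imwrite(f"pics/{cam}crop.png",big[:,:,::-1])
    t=im[270:370,320:445] if cam=="scene" else im[170:240,215:335]
    cv2.imwrite(f"pics/{cam}tray.png",cv2.resize(t,None,fx=6,fy=6)[:,:,::-1])
E
```

```text
scene round1 0.81 [281.3 231.4] 197 [ 0.6281 -0.1393] [79. 55. 30.]
scene round1 0.79 [244.2 226.6] 186 [ 0.6878 -0.1918] [132.  62.   3.]
scene round1 0.77 [314.5 224.3] 188 [ 0.5599 -0.1197] [83. 57. 31.]
scene round1 0.73 [253.7 312.3] 219 [0.7671 0.007 ] [164.  82.  10.]
scene round1 0.61 [373.5 219.5] 205 [ 0.4479 -0.066 ] [142.  78. 102.]
scene square 0.76 [339.6 206.3] 162 [ 0.4882 -0.1352] [80. 53. 28.]
scene stamp 0.82 [366.  189.9] 288 [ 0.413  -0.1461] [59. 41. 24.]
scene tray 0.85 [384.6 321.4] 4543 [0.5715 0.1507] [67. 73. 75.]
scene tape 0.97 [266.  179.9] 544 [ 0.5846 -0.2897] [101. 110. 109.]
scene inkpad 0.75 [315.8 167.2] 1276 [ 0.4694 -0.2658] [38. 53. 81.]
scene inkpad 0.64 [258.2 259.9] 245 [ 0.7032 -0.0983] [85. 60. 35.]
scene glue 0.89 [259.3 336.2] 553 [0.7819 0.0578] [72. 76. 75.]
side round1 0.86 [235.1 283.1] 316 [ 0.4471 -0.0725] [165. 110. 132.]
side round1 0.81 [351.1 285.5] 325 [ 0.6273 -0.1457] [107.  82.  57.]
side round1 0.61 [381.7 259.5] 276 [ 0.7029 -0.1014] [106.  83.  58.]
side round1 0.59 [388.7 219.8] 201 [0.7683 0.0077] [165.  99.  45.]
side round1 0.57 [397.2 297.4] 356 [ 0.6862 -0.1975] [155.  92.  41.]
side round1 0.55 [308.7 287.2] 350 [ 0.5602 -0.125 ] [106.  84.  60.]
side square 0.91 [267.6 304.3] 377 [ 0.4872 -0.1404] [104.  83.  58.]
side stamp 0.79 [222.6 310.9] 617 [ 0.4175 -0.1302] [87. 66. 47.]
side tray 0.7 [274.6 204. ] 2715 [0.5687 0.1464] [87. 94. 97.]
side tape 0.87 [361.2 356.5] 1284 [ 0.5868 -0.2864] [136. 144. 144.]
side inkpad 0.88 [276.9 375.6] 4197 [ 0.4681 -0.277 ] [ 61.  77. 107.]
side glue 0.89 [384.3 185. ] 520 [0.819  0.1371] [115. 123. 122.]
```

View pics/scenecrop.png

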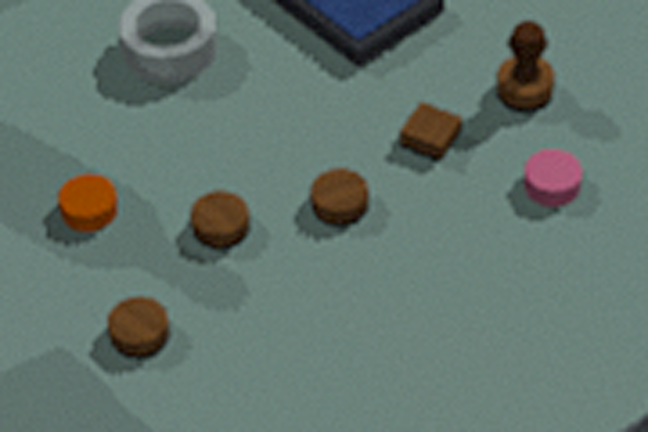

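View pics/scenetray.png

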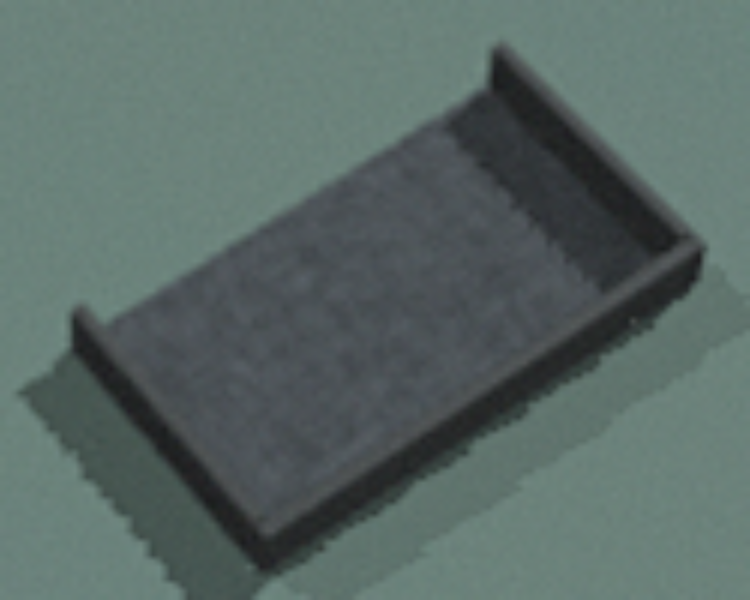

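View pics/sidetray.png

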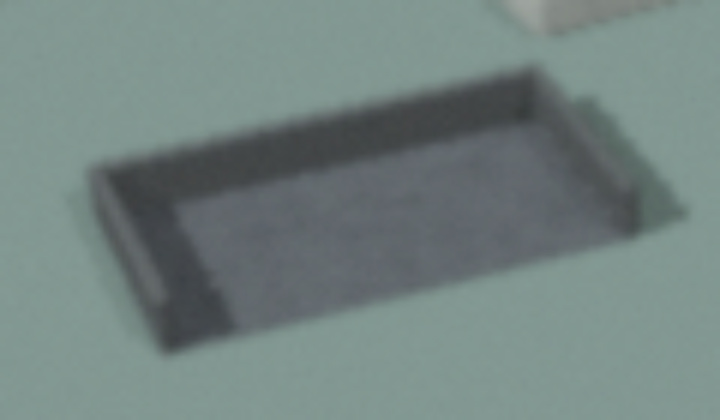

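The crop confirms three plain brown discs with no handle. The orange, pink, square and handled pieces are clearly different. Next I'll fit the tray pose.

Run:
```python
from h import *
from scipy.optimize import least_squares
# order mouth -y(tray y?) corners
sc={'Ml':(500,43),'Bl':(705,245),'Bh':(264,536),'Mh':(75,308)}
for k,v in sc.items(): print(k,np.round(onplane('scene',(320+v[0]/6,270+v[1]/6),.022)[:2],4))
sd={'Bl':(92,168),'Bh':(540,66)}
for k,v in sd.items(): print('side',k,np.round(onplane('side',(215+v[0]/6,170+v[1]/6),.022)[:2],4))
print('side Ml floor',onplane('side',(215+163/6,170+352/6),0)[:2],'Mh',onplane('side',(215+636/6,170+236/6),0)[:2])
# model: tray x dir = (cos a, sin a); tray +y -> perpendicular = low world x
loc={'Ml':(-48,86),'Bl':(48,86),'Bh':(48,-86),'Mh':(-48,-86)}
def res(p):
    c,s=np.cos(p[2]),np.sin(p[2]);r=[]
    for d,cam,o in((sc,'scene',(320,270)),(sd,'side',(215,170))):
        for k,v in d.items():
            x,y=np.array(loc[k])/1000
            P=(p[0]+c*x-s*y,p[1]+s*x+c*y,.022)
            r+=list(proj(cam,P)-(o[0]+v[0]/6,o[1]+v[1]/6))
    return r
f=least_squares(res,[.57,.15,1.57]);print(f.x[:2],np.degrees(f.x[2]),np.round(f.fun,1))
c,s=np.cos(f.x[2]),np.sin(f.x[2])
for k,(x,y) in loc.items(): print(k,f.x[0]+(c*x-s*y)/1000,f.x[1]+(s*x+c*y)/1000)
```

```text
Ml [0.4908 0.0958]
Bl [0.4826 0.1902]
Bh [0.6517 0.202 ]
Mh [0.6575 0.1084]
side Bl [0.4824 0.1792]
side Bh [0.6504 0.1921]
side Ml floor [0.48835292 0.09093951] Mh [0.65726275 0.10225595]
[0.57060745 0.14787473] 94.293337262377 [ 0.3 -1.3  0.3 -0.7 -0.5  0.3 -1.7 -0.2 -1.3 -2.2 -0.3 -2.3]
Ml 0.48844219379970644 0.09357122293404775
Bl 0.4812553681732288 0.1893018321320185
Bh 0.6527727096529264 0.2021782280461243
Mh 0.6599595352794041 0.10644761884815351
```

```bash
cat >> h.py <<'E'
def delta(P,yaw=None):
    o=env.observe();R=o['tool_rot'];d=R.T@(np.array(P)-o['position'])*1000
    cur=np.arctan2(R[1,0],R[0,0]);sp=0 if yaw is None else -(np.radians(yaw)-cur)
    return np.round(np.r_[d,0],1).tolist()[:3]+[round((sp+np.pi)%(2*np.pi)-np.pi,4)]
E
python3 - <<'E'
from h import *
print(onplane('scene',(198,212),0),onplane('side',(470,350),0), onplane('scene',(262,356),0),onplane('side',(384,204),0))
print(delta((.566,-.165,.1),97.9))
E
```

```text
[ 0.75197721 -0.28777246  0.        ] [ 0.74000608 -0.32512163  0.        ] [0.79519346 0.09245474 0.        ] [0.78959691 0.07460155 0.        ]
[-588.6, -584.1, 131.3, np.float64(1.2071)]
```

move_arm([
  [-15,-15,0,0.03],
  [-45,-45,0,0.1],
  [-80,-80,0,0.17],
  [-115,-114,0,0.25],
  [-150,-149,0,0.32],
  [-185,-184,0,0.4],
  [-220,-218,0,0.47],
  [-255,-253,0,0.54],
  [-290,-288,0,0.62],
  [-325,-322,0,0.69],
  [-360,-357,0,0.76],
  [-395,-392,0,0.83],
  [-430,-427,0,0.9],
  [-465,-461,0,0.97],
  [-500,-496,0,1.04],
  [-535,-531,0,1.11],
  [-560,-556,10,1.16],
  [-580,-576,30,1.19],
  [-589,-584,60,1.207],
  [-589,-584,80,1.207],
], grip=1, grip_force=30)

```text
time_s: 2.95
position: [0.5666, -0.1665, 0.149]
tool_rot: [[-0.135, 0.991, -0.002], [0.991, 0.135, 0.001], [0.001, -0.001, -1.0]]
ft_force: [0.1, 1.4, -0.1]
grip_width: -0.0001
```

Run:
```python
from h import *
o=env.observe();print(o['time_s'],o['position'],o['grip_width'],o['ft_force'])
cv2.imwrite("pics/wrist1.png",env.get_image('wrist')[:,:,::-1])
print(delta((.566,-.165,.006),97.9))
```

```text
2.95 [ 0.56659036 -0.16648806  0.14898104] -0.00011503823360733829 [ 0.13192555  1.38382434 -0.05708666]
[-0.5, 1.7, 140.2, np.float64(-0.0012)]
```

View pics/wrist1.png

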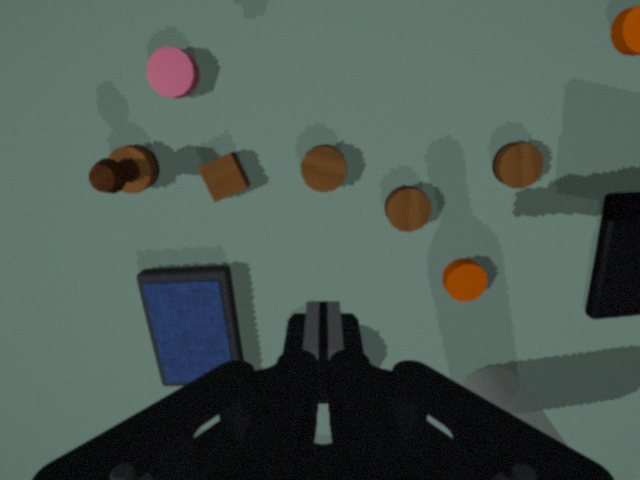

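The wrist view shows the closed fingers at (322,310), with B at (324,168), A at (408,209) and C at (518,164). The square is at (224,177) and the nearby orange disc at (466,280). I'll cross-check the positions.

```bash
cat >> h.py <<'E'
def wplane(uv,z):
    c=env.get_calibration('wrist');f=240/np.tan(np.radians(c['fovy']/2));o=env.observe()
    K=np.array([[f,0,c['cx']],[0,f,c['cy']],[0,0,1]])
    p=cv2.undistortPoints(np.array([[uv]],float),K,np.array([c['k1'],0,0,0,0]))[0,0]
    T=c['tool_from_camera'];R=o['tool_rot']
    O=o['position']+R@T[:3,3];d=R@T[:3,:3]@np.array([p[0],-p[1],-1.])
    return (O+d*(z-O[2])/d[2])[:2]
E
python3 - <<'E'
from h import *
im=cv2.imread('pics/wrist1.png');hsv=cv2.cvtColor(im,cv2.COLOR_BGR2HSV)
m=((hsv[...,0]<22)&(hsv[...,1]>110)).astype('uint8')
n,l,s,c=cv2.connectedComponentsWithStats(m)
for i in range(1,n):
    if s[i,4]>200: print(np.round(c[i]),s[i],np.round(wplane(c[i],.010),4))
E
```

```text
[627.  31.] [ 611    5   29   50 1176] [0.7533 0.0061]
[518. 164.] [ 494  143   49   45 1712] [ 0.6982 -0.0974]
[125. 170.] [  90  146   68   46 2320] [ 0.4126 -0.1415]
[324. 168.] [ 302  146   45   45 1589] [ 0.5578 -0.1209]
[224. 176.] [ 198  154   51   47 1436] [ 0.4865 -0.1367]
[408. 208.] [ 386  187   45   44 1532] [ 0.624  -0.1416]
[464. 280.] [ 442  259   46   43 1505] [ 0.6814 -0.1922]
```

move_arm([
  [0,1,20,0],
  [0,1,60,0],
  [0,1,100,0],
  [0,1,125,0],
  [0,1,138,0],
  [0,1,142,0],
  [0,1,142,0],
  [0,1,142,0],
])

```text
time_s: 3.8
position: [0.5682, -0.1652, 0.0108]
tool_rot: [[-0.138, 0.99, 0.002], [0.99, 0.138, -0.001], [-0.001, 0.002, -1.0]]
ft_force: [-0.5, 0.2, 0.9]
grip_width: 0.0002
```

Run:
```python
from h import *
o=env.observe();print(o['time_s'],o['position'],o['ft_force'])
im=env.get_image('side');cv2.imwrite("pics/side1.png",cv2.resize(im[200:350,220:420],None,fx=4,fy=4)[:,:,::-1])
print(delta((.526,.122,.006)))
```

```text
3.8 [ 0.56819603 -0.16520673  0.01081995] [-0.46044124  0.1730407   0.89192584]
[290.3, -2.2, 4.3, 0.0]
```

View pics/side1.png

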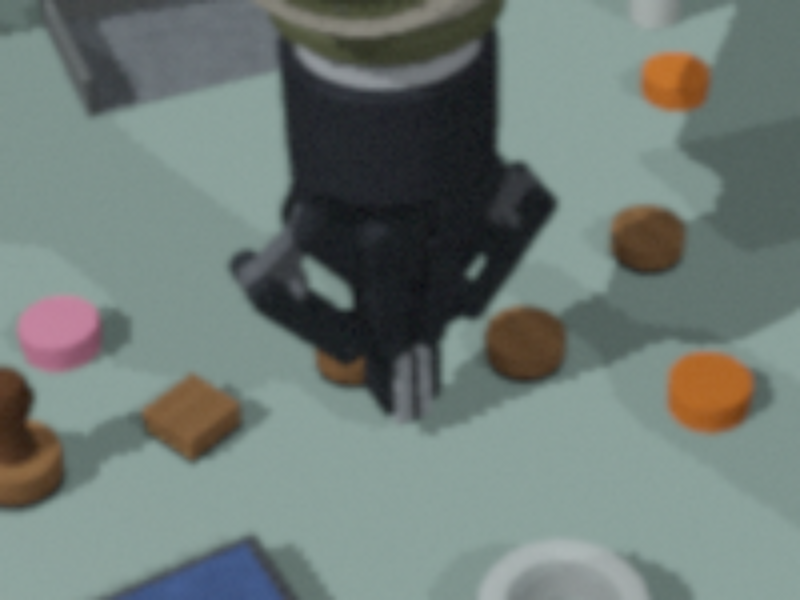

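move_arm([
  [0,-3,1,0],
  [0,-4,1,0],
  [3,-4,1,0],
  [8,-4,1,0],
  [14,-4,1,0],
  [22,-4,1,0],
  [32,-4,1,0],
  [42,-4,1,0],
  [52,-4,1,0],
  [62,-4,1,0],
  [72,-4,1,0],
  [82,-4,1,0],
  [92,-4,1,0],
  [102,-4,1,0],
  [112,-4,1,0],
  [122,-4,1,0],
  [130,-4,1,0],
  [136,-4,1,0],
  [138,-4,1,0],
])

```text
time_s: 5.75
position: [0.5444, -0.0281, 0.0083]
tool_rot: [[-0.138, 0.99, -0.0], [0.99, 0.138, 0.0], [0.0, -0.0, -1.0]]
ft_force: [0.4, -0.5, -0.6]
grip_width: -0.0002
```

Run:
```python
from h import *
o=env.observe();print(o['time_s'],o['position'],o['ft_force'])
im=env.get_image('wrist');cv2.imwrite("pics/w2.png",im[:,:,::-1])
print(delta((.525,.122,.006),97.9))
```

```text
5.75 [ 0.54438143 -0.02811484  0.00833248] [ 0.41817637 -0.48905758 -0.58115463]
[151.4, 1.5, 2.3, np.float64(0.0006)]
```

View pics/w2.png

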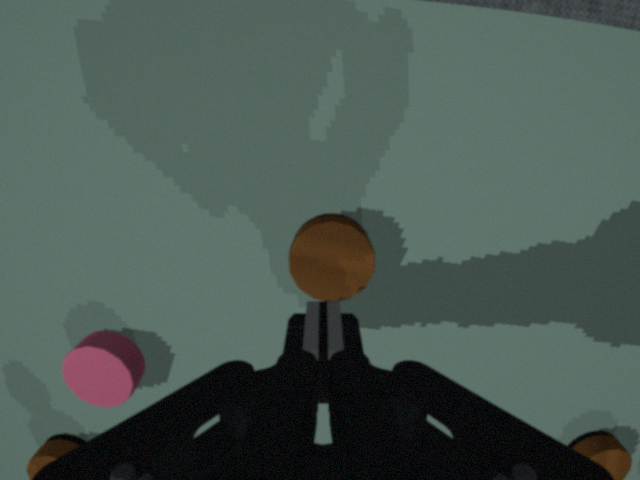

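The disc is at (332,257), about 4 mm right of the finger centre at (323,310). I'll back off, recentre and carry on.

move_arm([
  [-6,0,2,0],
  [-8,3.5,2,0],
  [-6,4,2,0],
  [0,4,2,0],
  [8,4,2,0],
  [18,4,2,0],
  [28,4,2,0],
  [38,4,2,0],
  [48,4,2,0],
  [58,4,2,0],
  [68,4,2,0],
  [78,4,2,0],
  [88,4,2,0],
  [98,4,2,0],
  [108,4,2,0],
  [116,4,2,0],
  [122,4,2,0],
  [125,4,2,0],
])

```text
time_s: 7.6
position: [0.5311, 0.0962, 0.0063]
tool_rot: [[-0.138, 0.99, -0.0], [0.99, 0.138, 0.0], [0.0, -0.0, -1.0]]
ft_force: [-0.8, -0.9, 0.1]
grip_width: -0.0002
```

Run:
```python
from h import *
o=env.observe();print(o['time_s'],o['position'],o['ft_force'])
im=env.get_image('wrist');cv2.imwrite("pics/w3.png",im[:,:,::-1])
print(delta((.526,.122,.006),97.9))
```

```text
7.6 [0.53114035 0.09620004 0.00633587] [-0.84608973 -0.90749195  0.11319412]
[26.2, -1.5, 0.3, np.float64(0.0006)]
```

View pics/w3.png

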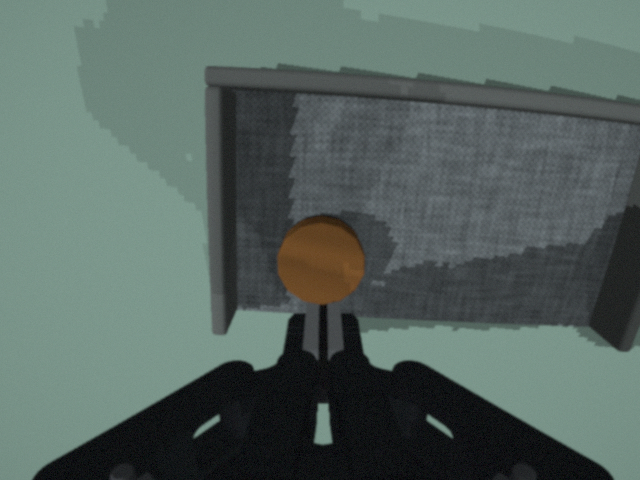

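move_arm([
  [5,0,0,0],
  [13,0,0,0],
  [20,0,0,0],
  [25,0,0,0],
  [27,0,0,0],
  [27,0,0,0],
  [15,0,0,0],
  [-5,0,-10,0],
  [-25,0,-40,0],
  [-50,5,-80,0],
  [-90,20,-90,-0.03],
  [-130,35,-90,-0.06],
  [-170,48,-90,-0.06],
  [-205,58,-90,-0.06],
  [-235,64,-90,-0.06],
  [-255,66,-90,-0.06],
  [-264,66,-85,-0.06],
  [-266,66,-70,-0.06],
  [-266,66,-70,-0.06],
])

```text
time_s: 9.55
position: [0.6318, -0.1582, 0.0742]
tool_rot: [[-0.197, 0.98, -0.004], [0.98, 0.197, 0.002], [0.003, -0.004, -1.0]]
ft_force: [0.8, -0.4, 0.3]
grip_width: 0.0
```

Run:
```python
from h import *
o=env.observe();print(o['time_s'],o['position'],o['ft_force'])
im=env.get_image('wrist');cv2.imwrite("pics/w4.png",im[:,:,::-1])
hsv=cv2.cvtColor(im,cv2.COLOR_RGB2HSV)
m=((hsv[...,0]<22)&(hsv[...,1]>110)).astype('uint8')
n,l,s,c=cv2.connectedComponentsWithStats(m)
for i in range(1,n):
    if s[i,4]>200: print(np.round(c[i]),s[i],np.round(wplane(c[i],.010),4))
print(delta((.634,-.184,.006),101.2))
```

```text
9.55 [ 0.63178263 -0.1581803   0.07422339] [ 0.84882657 -0.43910643  0.2826221 ]
[625.  23.] [ 607    0   33   50 1448] [0.758  0.0019]
[ 81. 182.] [  46  152   71   62 2705] [ 0.489  -0.1381]
[473. 188.] [ 441  159   64   61 3062] [ 0.7035 -0.0992]
[322. 238.] [ 293  209   58   59 2691] [ 0.6278 -0.144 ]
[398. 333.] [ 371  305   56   58 2500] [ 0.6865 -0.1954]
[-26.0, -3.4, 69.4, np.float64(0.003)]
```

View pics/w4.png

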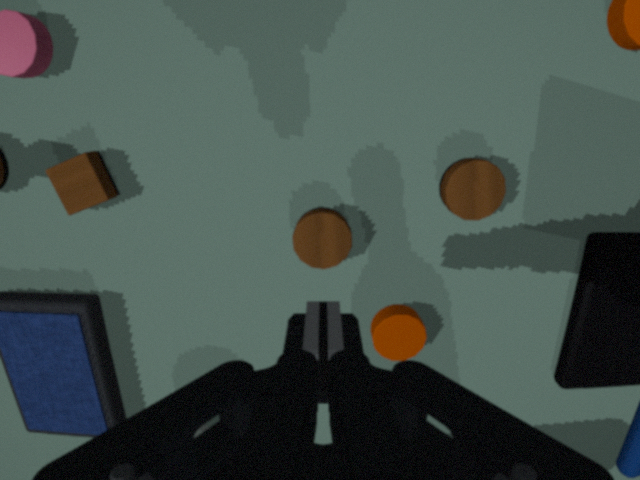

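move_arm([
  [-15,-1,0,0],
  [-26,-2,5,0],
  [-28,-2,25,0],
  [-28,-2,50,0],
  [-28,-2,64,0],
  [-28,-2,69,0],
  [-28,-2,69,0],
  [-28,-2,69,0],
  [-28,-2,69,0],
])

```text
time_s: 10.5
position: [0.6373, -0.1868, 0.0085]
tool_rot: [[-0.197, 0.98, 0.002], [0.98, 0.197, -0.001], [-0.001, 0.002, -1.0]]
ft_force: [-0.4, -0.3, 0.2]
grip_width: 0.0001
```

Run:
```python
from h import *
o=env.observe();print(o['time_s'],o['position'],o['ft_force'])
im=env.get_image('wrist');cv2.imwrite("pics/w5.png",im[:,:,::-1])
hsv=cv2.cvtColor(im,cv2.COLOR_RGB2HSV)
m=((hsv[...,0]<22)&(hsv[...,1]>110)).astype('uint8')
n,l,s,c=cv2.connectedComponentsWithStats(m)
R=o['tool_rot']
for i in range(1,n):
    if s[i,4]>200:
        w=wplane(c[i],.012); print(np.round(c[i]),np.round(w,4),np.round(1000*R[:2,:2].T@(w-o['position'][:2]),1))
```

```text
10.5 [ 0.63729699 -0.18682416  0.00847541] [-0.36026341 -0.30631094  0.15895063]
[545. 143.] [ 0.7004 -0.0995] [73.2 79.1]
[  8. 144.] [ 0.5068 -0.1375] [  74.1 -118.2]
[322. 219.] [ 0.6268 -0.1433] [44.8 -1.7]
[431. 346.] [ 0.6835 -0.1888] [-11.   44.9]
```

View pics/w5.png

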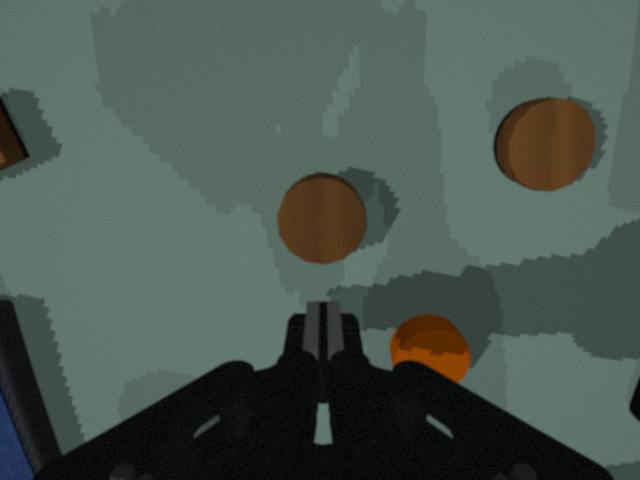

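move_arm([
  [4,0,1.5,0],
  [10,0,1.5,0],
  [15,0,1.5,0],
  [20,0,1.5,0],
  [28,0,1.5,0],
  [38,0,1.5,0],
  [48,0,1.5,0],
  [58,0,1.5,0],
  [68,0,1.5,0],
  [78,0,1.5,0],
  [88,0,1.5,0],
  [98,0,1.5,0],
  [108,0,1.5,0],
  [118,0,1.5,0],
  [128,0,1.5,0],
  [138,0,1.5,0],
  [148,0,1.5,0],
  [156,0,1.5,0],
  [161,0,1.5,0],
  [163,0,1.5,0],
])

```text
time_s: 12.55
position: [0.6046, -0.0263, 0.0058]
tool_rot: [[-0.197, 0.98, -0.0], [0.98, 0.197, 0.0], [0.0, -0.0, -1.0]]
ft_force: [-0.1, -0.4, 0.1]
grip_width: -0.0003
```

Run:
```python
from h import *
o=env.observe();print(o['time_s'],o['position'],o['ft_force'])
im=env.get_image('wrist');cv2.imwrite("pics/w6.png",im[:,:,::-1])
print(delta((.5725,.1275,.006),101.2))
```

```text
12.55 [ 0.60460364 -0.02625377  0.00582508] [-0.1149935  -0.42916042  0.1445449 ]
[157.1, -1.2, -0.1, np.float64(0.0028)]
```

View pics/w6.png

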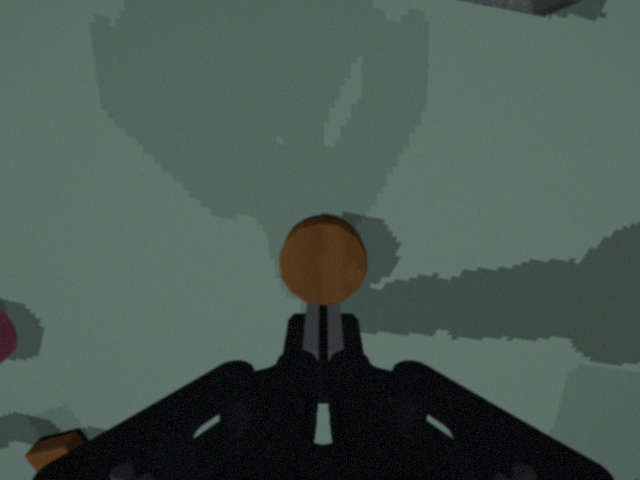

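The disc at (323,260) is centred on the fingers, so I'll keep pushing.

move_arm([
  [4,0,0,0],
  [11,0,0,0],
  [20,0,0,0],
  [30,0,0,0],
  [40,0,0,0],
  [50,0,0,0],
  [60,0,0,0],
  [70,0,0,0],
  [80,0,0,0],
  [90,0,0,0],
  [100,0,0,0],
  [110,0,0,0],
  [118,0,0,0],
  [124,0,0,0],
  [128,0,0,0],
  [130,0,0,0],
])

```text
time_s: 14.2
position: [0.5791, 0.1009, 0.0058]
tool_rot: [[-0.197, 0.98, -0.0], [0.98, 0.197, -0.0], [-0.0, -0.0, -1.0]]
ft_force: [0.3, -0.5, 0.3]
grip_width: 0.0002
```

Run:
```python
from h import *
o=env.observe();print(o['time_s'],o['position'],o['ft_force'])
im=env.get_image('wrist');cv2.imwrite("pics/w7.png",im[:,:,::-1])
print(delta((.5725,.1275,.006),101.2))
```

```text
14.2 [0.57906418 0.10094558 0.00581275] [ 0.32497554 -0.48451915  0.34595331]
[27.3, -1.2, -0.2, np.float64(0.0027)]
```

View pics/w7.png

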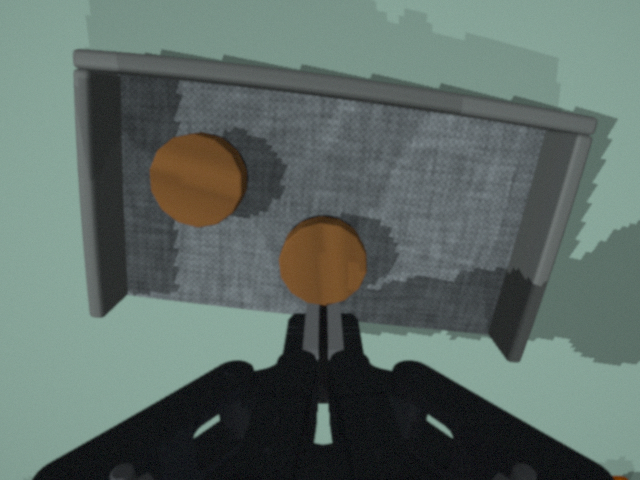

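Both discs are lined up in the tray: the first at (199,180), and the second at (323,260) just past the mouth. I'll finish this push, retreat and go to the third disc.

move_arm([
  [5,0,0,0],
  [13,0,0,0],
  [20,0,0,0],
  [25,0,0,0],
  [26,0,0,0],
  [26,0,0,0],
  [15,0,0,0],
  [-5,0,-10,0],
  [-25,0,-40,0],
  [-50,5,-80,0],
  [-90,20,-90,-0.05],
  [-130,38,-90,-0.1],
  [-170,55,-90,-0.14],
  [-205,70,-90,-0.17],
  [-235,80,-90,-0.17],
  [-255,86,-90,-0.17],
  [-263,88,-85,-0.17],
  [-264,88,-70,-0.17],
  [-264,88,-65,-0.17],
  [-264,88,-65,-0.17],
])

```text
time_s: 16.25
position: [0.7163, -0.1396, 0.0692]
tool_rot: [[-0.361, 0.933, -0.003], [0.933, 0.361, 0.001], [0.002, -0.002, -1.0]]
ft_force: [-0.0, 0.7, -0.0]
grip_width: -0.0001
```

Run:
```python
from h import *
o=env.observe();print(o['time_s'],o['position'],o['ft_force'],o['q'])
im=env.get_image('wrist');cv2.imwrite("pics/w8.png",im[:,:,::-1])
hsv=cv2.cvtColor(im,cv2.COLOR_RGB2HSV)
m=((hsv[...,0]<22)&(hsv[...,1]>110)).astype('uint8')
n,l,s,c=cv2.connectedComponentsWithStats(m)
R=o['tool_rot']
for i in range(1,n):
    if s[i,4]>200:
        w=wplane(c[i],.012); print(np.round(c[i]),np.round(w,4),np.round(1000*R[:2,:2].T@(w-o['position'][:2]),1))
print(delta((.718,-.141,.006),111.2))
```

```text
16.25 [ 0.71631931 -0.13958158  0.06915794] [-0.00596007  0.69433582 -0.02134443] [-2.02945271e+01  4.74541327e+01  5.32949690e+01  8.12236482e-03
  7.94445414e+01 -4.14374284e+01]
[532.  39.] [0.7674 0.0079] [119.1 100.8]
[329. 193.] [ 0.7036 -0.0995] [42.   2.6]
[245. 328.] [ 0.6868 -0.1941] [-40.2 -47.2]
[-1.7, 0.7, 64.2, np.float64(-0.0009)]
```

View pics/w8.png

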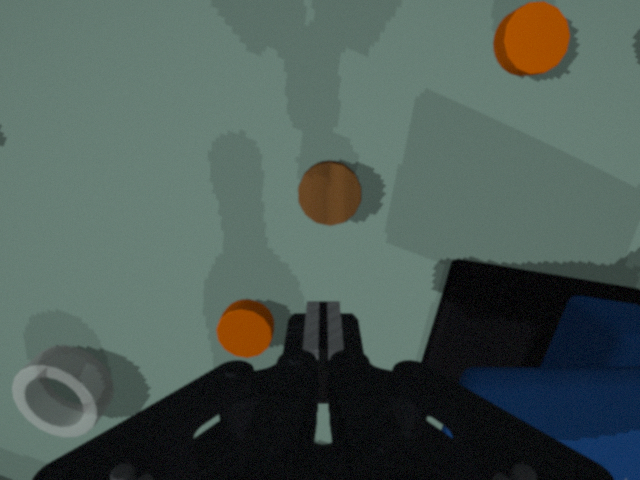

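The third disc is at (329,193) and the near orange one at (245,328). The hole punch on the right has its edge near (430,350), so I'll check the clearance to it before going down.

Run:
```python
from h import *
o=env.observe();R=o['tool_rot']
for uv in [(453,262),(423,360),(460,375),(470,368),(575,295),(500,435)]:
    for z in (0.01,.06): 
        w=wplane(uv,z); print(uv,z,np.round(w,3),np.round(1000*R[:2,:2].T@(w-o['position'][:2]),0))
im=env.get_image('side');cv2.imwrite("pics/side2.png",cv2.resize(im[150:350,280:560],None,fx=2.8,fy=2.8)[:,:,::-1])
im=env.get_image('scene');cv2.imwrite("pics/scene2.png",cv2.resize(im[130:380,120:450],None,fx=2.3,fy=2.3)[:,:,::-1])
```

```text
(453, 262) 0.01 [ 0.784 -0.111] [ 2. 73.]
(453, 262) 0.06 [ 0.76  -0.099] [22. 55.]
(423, 360) 0.01 [ 0.798 -0.177] [-64.  62.]
(423, 360) 0.06 [ 0.77  -0.149] [-28.  46.]
(460, 375) 0.01 [ 0.826 -0.179] [-76.  87.]
(460, 375) 0.06 [ 0.791 -0.151] [-37.  65.]
(470, 368) 0.01 [ 0.829 -0.172] [-71.  93.]
(470, 368) 0.06 [ 0.794 -0.145] [-33.  70.]
(575, 295) 0.01 [ 0.866 -0.103] [-20. 152.]
(575, 295) 0.06 [ 0.821 -0.093] [  6. 114.]
(500, 435) 0.01 [ 0.879 -0.215] [-129.  124.]
(500, 435) 0.06 [ 0.831 -0.178] [-77.  93.]
```

View pics/side2.png

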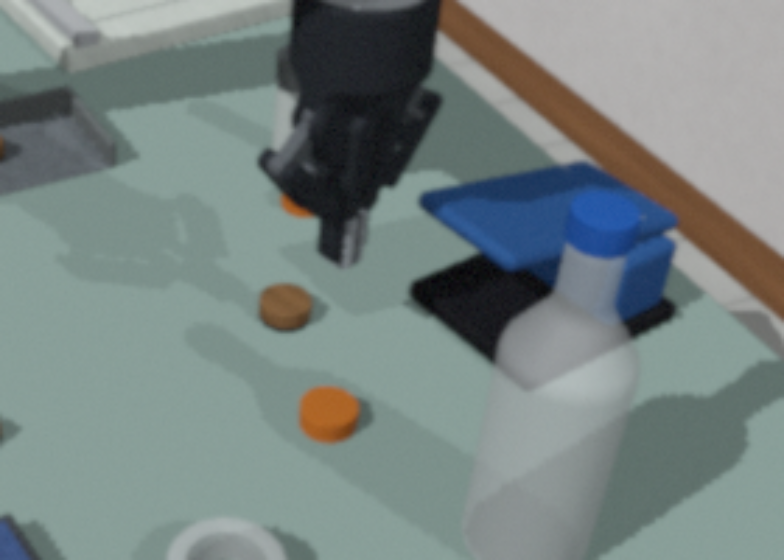

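View pics/scene2.png

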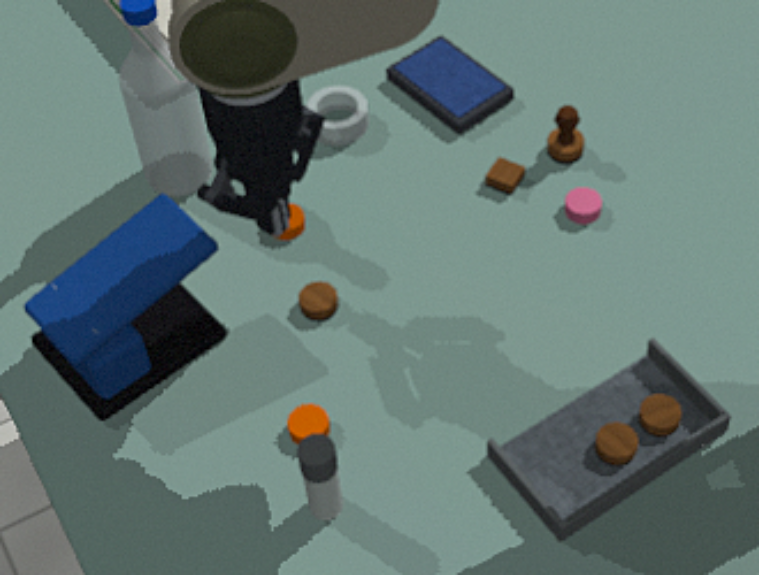

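Run:
```python
from h import *
def tri(a,b):
    o1,d1=ray('scene',a);o2,d2=ray('side',b)
    A=np.c_[d1,-d2];t=np.linalg.lstsq(A,o2-o1,rcond=None)[0];p,q=o1+d1*t[0],o2+d2*t[1]
    return np.round((p+q)/2,3),np.round(np.linalg.norm(p-q),3)
for s in [(217,240),(165,195),(28,305)]:
    for d in [(422,200),(512,268),(585,165),(675,220)]:
        print(s,d,tri((120+s[0]/2.3,130+s[1]/2.3),(280+d[0]/2.8,150+d[1]/2.8)))
```

```text
(217, 240) (422, 200) (array([ 0.77 , -0.133,  0.093]), np.float64(0.003))
(217, 240) (512, 268) (array([ 0.783, -0.173,  0.065]), np.float64(0.05))
(217, 240) (585, 165) (array([ 0.81 , -0.151,  0.113]), np.float64(0.095))
(217, 240) (675, 220) (array([ 0.819, -0.187,  0.094]), np.float64(0.139))
(165, 195) (422, 200) (array([ 0.774, -0.166,  0.117]), np.float64(0.041))
(165, 195) (512, 268) (array([ 0.786, -0.205,  0.09 ]), np.float64(0.003))
(165, 195) (585, 165) (array([ 0.812, -0.182,  0.133]), np.float64(0.048))
(165, 195) (675, 220) (array([ 0.822, -0.218,  0.114]), np.float64(0.089))
(28, 305) (422, 200) (array([ 0.863, -0.118,  0.08 ]), np.float64(0.143))
(28, 305) (512, 268) (array([ 0.883, -0.16 ,  0.044]), np.float64(0.097))
(28, 305) (585, 165) (array([ 0.909, -0.135,  0.093]), np.float64(0.041))
(28, 305) (675, 220) (array([ 0.926, -0.174,  0.067]), np.float64(0.003))
```

The punch lever's edge is around (0.77..0.786, -0.13..-0.2, 0.09), which leaves about 9 mm to the gripper body at the planned start pose. I'll push the third disc in two legs to stay clear: the first at yaw 100°, then angled towards the tray.

move_arm([
  [-1,-4,0,0.1],
  [-2,-7,0,0.196],
  [-2,-7,15,0.196],
  [-2,-7,35,0.196],
  [-2,-7,52,0.196],
  [-2,-7,60,0.196],
  [-2,-7,63,0.196],
  [-2,-7,63,0.196],
  [-2,-7,63,0.196],
])

```text
time_s: 17.3
position: [0.7107, -0.1452, 0.0075]
tool_rot: [[-0.172, 0.985, -0.002], [0.985, 0.172, 0.0], [0.001, -0.002, -1.0]]
ft_force: [-5.1, -0.7, -0.5]
grip_width: 0.0001
```

Run:
```python
from h import *
o=env.observe();print(o['time_s'],o['position'],o['ft_force'])
im=env.get_image('wrist');cv2.imwrite("pics/w9.png",im[:,:,::-1])
hsv=cv2.cvtColor(im,cv2.COLOR_RGB2HSV)
m=((hsv[...,0]<22)&(hsv[...,1]>110)).astype('uint8')
n,l,s,c=cv2.connectedComponentsWithStats(m)
R=o['tool_rot']
for i in range(1,n):
    if s[i,4]>200:
        w=wplane(c[i],.012); print(np.round(c[i]),np.round(w,4),np.round(1000*R[:2,:2].T@(w-o['position'][:2]),1))
```

```text
17.3 [ 0.71066798 -0.14524437  0.00752409] [-5.05848676 -0.6942613  -0.47490052]
[327. 213.] [ 0.7029 -0.0988] [47.1  0.4]
```

View pics/w9.png

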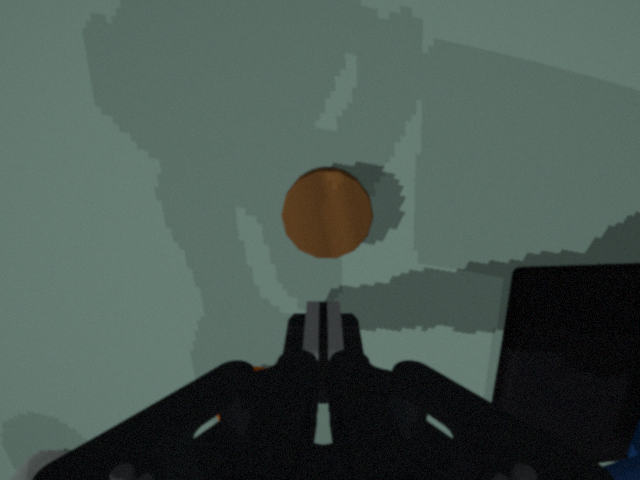

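There's a side force of -5 N in x. Before pushing, I'll check whether it's contact or just a transient.

Run:
```python
from h import *
im=env.get_image('side');cv2.imwrite("pics/side3.png",cv2.resize(im[150:350,280:560],None,fx=2.8,fy=2.8)[:,:,::-1])
o=env.observe();print(o['ft_force'],o['wrist_torque'],o['position'])
im=env.get_image('scene');cv2.imwrite("pics/scene3.png",cv2.resize(im[130:330,120:350],None,fx=3,fy=3)[:,:,::-1])
o=env.observe();print(o['ft_force'],o['wrist_torque'],o['position'])
```

```text
[-5.64391722 -1.37096312 -0.74986394] [-0.06107273  0.51617492  0.02150519] [ 0.71066105 -0.14525379  0.00756065]
[-4.56402109 -0.92292451 -0.00628463] [-0.11492187  0.52381234 -0.00530697] [ 0.71069144 -0.14523639  0.00758091]
```

View pics/side3.png

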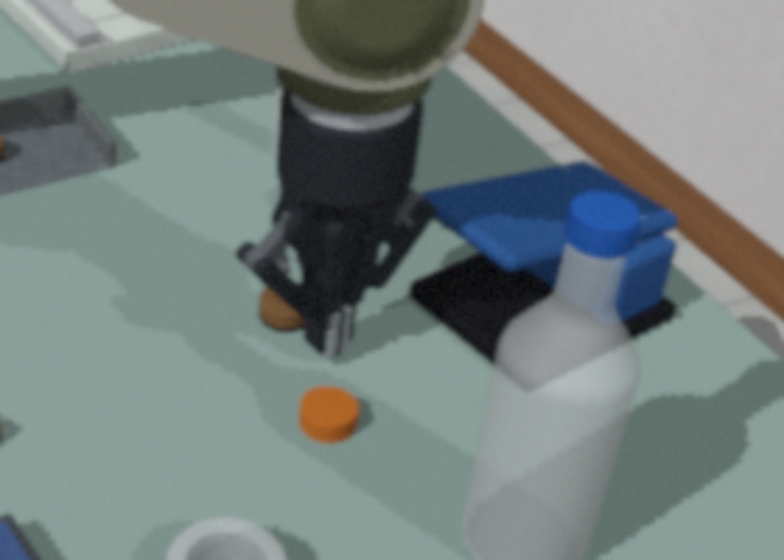

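View pics/scene3.png

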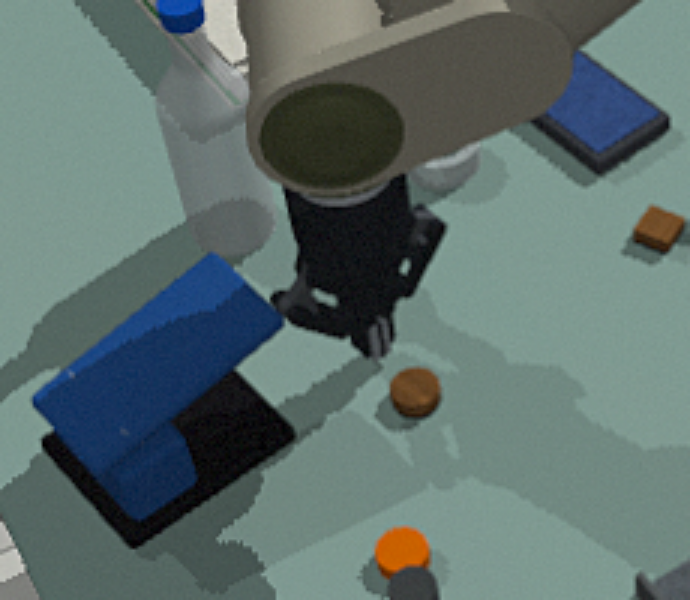

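The outer gripper knuckle is lightly touching the punch lever (5 N), and the punch hasn't moved. I'll back away sideways and take the first leg straight along +y.

move_arm([
  [0,-4,0,0],
  [0.5,-8,0,0],
  [1,-9,0,0.08],
  [1,-9,0,0.17],
  [1,-9,0,0.173],
  [1,-9,0,0.173],
])

```text
time_s: 18.05
position: [0.7025, -0.1458, 0.0081]
tool_rot: [[-0.001, 1.0, 0.001], [1.0, 0.001, -0.0], [-0.0, 0.001, -1.0]]
ft_force: [0.6, -0.5, 0.4]
grip_width: 0.0
```

Run:
```python
from h import *
o=env.observe();print(o['time_s'],o['position'],o['ft_force'],o['wrist_torque'])
im=env.get_image('wrist');cv2.imwrite("pics/w10.png",im[:,:,::-1])
hsv=cv2.cvtColor(im,cv2.COLOR_RGB2HSV)
m=((hsv[...,0]<22)&(hsv[...,1]>110)).astype('uint8')
n,l,s,c=cv2.connectedComponentsWithStats(m)
R=o['tool_rot']
for i in range(1,n):
    if s[i,4]>200:
        w=wplane(c[i],.012); print(np.round(c[i]),s[i],np.round(w,4),np.round(1000*R[:2,:2].T@(w-o['position'][:2]),1))
```

```text
18.05 [ 0.70254734 -0.14584029  0.00811629] [ 0.56880519 -0.49813168  0.35579462] [ 0.02619637 -0.01333706 -0.01598876]
[327. 212.] [ 283  167   89   90 6170] [ 0.7031 -0.0987] [47.1  0.6]
[319. 420.] [313 403  13  37 334] [ 0.7    -0.1968] [-51.   -2.6]
```

View pics/w10.png

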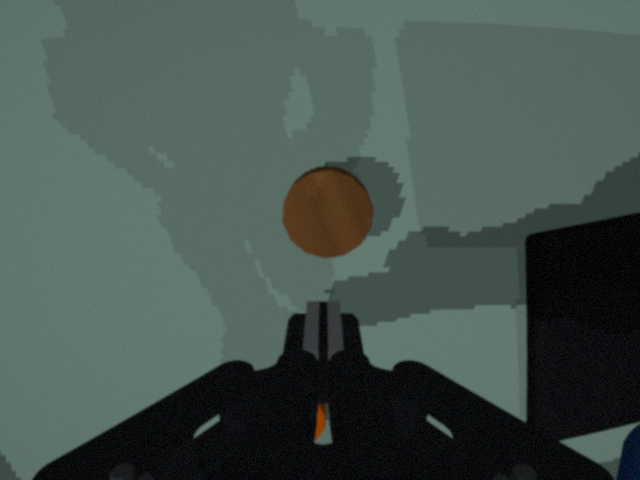

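Contact is clear, and the disc at (327,212) is centred. First leg now.

move_arm([
  [5,0,2,0],
  [11,0,2,0],
  [16,0,2,0],
  [21,0,2,0],
  [28,0,2,0],
  [36,0,2,0],
  [45,0,2,0],
  [54,0,2,0],
  [63,0,2,0],
  [71,0,2,0],
  [77,0,2,0],
  [80,0,2,0],
  [80,0,2,0],
  [74,0,2,0],
  [64,0,2,0],
  [60,0,2,0],
  [60,0,2,0],
])

```text
time_s: 19.8
position: [0.7025, -0.0873, 0.0058]
tool_rot: [[0.003, 1.0, 0.0], [1.0, -0.003, -0.0], [-0.0, 0.0, -1.0]]
ft_force: [0.0, -0.8, -0.1]
grip_width: -0.0001
```

Run:
```python
from h import *
o=env.observe();print(o['time_s'],o['position'],o['ft_force'],o['wrist_torque'])
im=env.get_image('wrist');cv2.imwrite("pics/w11.png",im[:,:,::-1])
hsv=cv2.cvtColor(im,cv2.COLOR_RGB2HSV)
m=((hsv[...,0]<22)&(hsv[...,1]>110)).astype('uint8')
n,l,s,c=cv2.connectedComponentsWithStats(m)
R=o['tool_rot']
for i in range(1,n):
    if s[i,4]>1000:
        w=wplane(c[i],.012); print(np.round(c[i]),s[i],np.round(w,4),np.round(1000*R[:2,:2].T@(w-o['position'][:2]),1))
        t=np.array([.608,.143])-w;d=t/np.linalg.norm(t);yaw=np.degrees(np.arctan2(d[1],d[0]))
        print(np.linalg.norm(t),yaw,w-.042*d,delta((*(w-.042*d),.006),yaw))
```

```text
19.8 [ 0.70248777 -0.08725531  0.00576782] [ 0.01469152 -0.84757841 -0.11553025] [-0.0296431   0.03829412  0.02109621]
[516.  71.] [ 461   19  109  104 8885] [0.7663 0.0098] [97.3 63.6]
0.2068823074453046 139.93372184923825 [ 0.79846972 -0.0171989 ] [69.6, 95.8, -0.2, np.float64(-0.8736)]
[327. 204.] [ 282  158   91   93 6451] [ 0.7031 -0.0361] [51.1  0.5]
0.2028229674827593 117.9730756793897 [ 0.72283583 -0.07321984] [13.5, 20.3, -0.2, np.float64(-0.4903)]
```

View pics/w11.png

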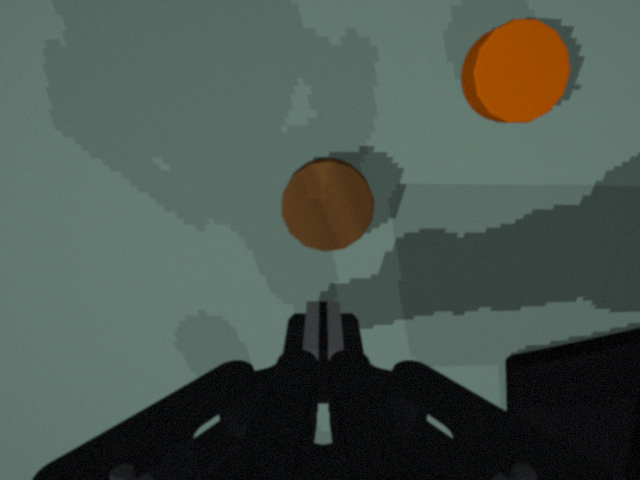

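The third disc is now at (327,204) in the picture, or (0.703,-0.036) on the desk. I'll swing the fingers round behind it for an angled leg towards a point in front of the mouth.

move_arm([
  [2,6,0,-0.12],
  [5,13,0,-0.25],
  [10,19,0,-0.38],
  [15,23,0,-0.5],
  [17,24.5,0,-0.616],
  [17,24.5,0,-0.616],
  [17,24.5,0,-0.616],
])

```text
time_s: 20.55
position: [0.727, -0.0688, 0.0058]
tool_rot: [[-0.575, 0.818, -0.0], [0.818, 0.575, 0.0], [0.0, -0.0, -1.0]]
ft_force: [0.4, -0.1, 0.0]
grip_width: 0.0001
```

Run:
```python
from h import *
o=env.observe();print(o['time_s'],o['position'],o['ft_force'],o['tool_rot'][:2,0])
im=env.get_image('wrist');cv2.imwrite("pics/w12.png",im[:,:,::-1])
hsv=cv2.cvtColor(im,cv2.COLOR_RGB2HSV)
m=((hsv[...,0]<22)&(hsv[...,1]>110)).astype('uint8')
n,l,s,c=cv2.connectedComponentsWithStats(m)
R=o['tool_rot']
for i in range(1,n):
    if s[i,4]>1000:
        w=wplane(c[i],.012); print(np.round(c[i]),s[i],np.round(w,4),np.round(1000*R[:2,:2].T@(w-o['position'][:2]),1))
```

```text
20.55 [ 0.72696181 -0.06876715  0.0057921 ] [ 0.38571856 -0.13067244  0.0375607 ] [-0.57455671  0.81846477]
[528. 230.] [ 479  186   98   90 6756] [0.7651 0.0091] [41.8 76. ]
[322. 233.] [ 278  188   90   89 6179] [ 0.7024 -0.0367] [40.4 -1.7]
```

View pics/w12.png

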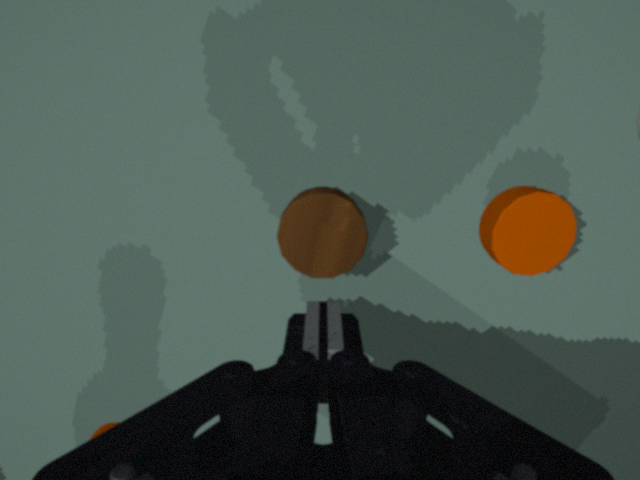

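move_arm([
  [4,-1,0,0],
  [9,-1,0,0],
  [13,-1,0,0],
  [18,-1,0,0],
  [26,-1,0,0],
  [36,-1,0,0],
  [46,-1,0,0],
  [56,-1,0,0],
  [66,-1,0,0],
  [76,-1,0,0],
  [86,-1,0,0],
  [96,-1,0,0],
  [106,-1,0,0],
  [116,-1,0,0],
  [126,-1,0,0],
  [134,-1,0,0],
  [139,-1,0,0],
  [141,-1,0,0],
  [141,-1,0,0],
  [132,-1,0,0],
])

```text
time_s: 22.6
position: [0.65, 0.0386, 0.0058]
tool_rot: [[-0.578, 0.816, -0.0], [0.816, 0.578, 0.0], [0.0, -0.0, -1.0]]
ft_force: [-0.4, -0.6, 0.8]
grip_width: 0.0001
```

Run:
```python
from h import *
o=env.observe();print(o['time_s'],o['position'],o['ft_force'],o['tool_rot'][:2,0])
im=env.get_image('wrist');cv2.imwrite("pics/w13.png",im[:,:,::-1])
hsv=cv2.cvtColor(im,cv2.COLOR_RGB2HSV)
m=((hsv[...,0]<22)&(hsv[...,1]>110)).astype('uint8')
n,l,s,c=cv2.connectedComponentsWithStats(m)
R=o['tool_rot']
for i in range(1,n):
    if s[i,4]>1000:
        w=wplane(c[i],.012); print(np.round(c[i]),s[i],np.round(w,4),np.round(1000*R[:2,:2].T@(w-o['position'][:2]),1))
        t=np.array([.611,.143])-w;d=t/np.linalg.norm(t);yaw=np.degrees(np.arctan2(d[1],d[0]))
        print(np.linalg.norm(t),yaw,w-.042*d,delta((*(w-.042*d),.006),yaw))
```

```text
22.6 [0.64998412 0.03864429 0.0058494 ] [-0.42588391 -0.55303446  0.81586762] [-0.57759031  0.81632672]
[325. 238.] [ 281  193   89   89 6137] [0.6287 0.0681] [36.4 -0.4]
0.07690923900838954 103.28356520610163 [0.63832184 0.0272722 ] [-0.3, -16.1, -0.1, np.float64(0.3827)]
```

View pics/w13.png

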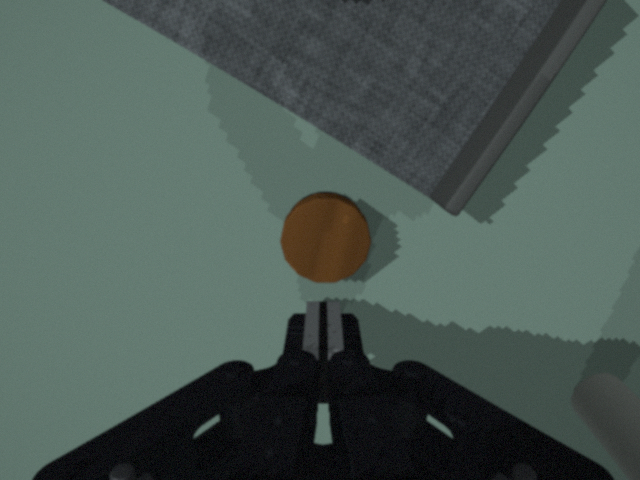

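move_arm([
  [-4,-4,0,0.1],
  [-5,-9,0,0.22],
  [-3,-14,0,0.34],
  [0,-16,0,0.383],
  [0,-16,0,0.383],
  [0,-16,0,0.383],
])

```text
time_s: 23.25
position: [0.6374, 0.0287, 0.0059]
tool_rot: [[-0.231, 0.973, 0.0], [0.973, 0.231, -0.0], [-0.0, 0.0, -1.0]]
ft_force: [-0.5, -0.7, 0.2]
grip_width: -0.0
```

Run:
```python
from h import *
o=env.observe();print(o['time_s'],o['position'],o['ft_force'],o['tool_rot'][:2,0])
im=env.get_image('wrist');cv2.imwrite("pics/w14.png",im[:,:,::-1])
hsv=cv2.cvtColor(im,cv2.COLOR_RGB2HSV)
m=((hsv[...,0]<22)&(hsv[...,1]>110)).astype('uint8')
n,l,s,c=cv2.connectedComponentsWithStats(m)
R=o['tool_rot']
for i in range(1,n):
    if s[i,4]>1000:
        w=wplane(c[i],.012); print(np.round(c[i]),s[i],np.round(w,4),np.round(1000*R[:2,:2].T@(w-o['position'][:2]),1))
```

```text
23.25 [0.63741774 0.02866108 0.00585459] [-0.54410583 -0.71902216  0.15319153] [-0.23084285  0.97299102]
[327. 227.] [ 282  182   90   90 6229] [0.6278 0.0701] [42.5  0.2]
[578. 405.] [ 539  369   80   73 4260] [0.7625 0.0135] [-43.7 118.2]
```

View pics/w14.png

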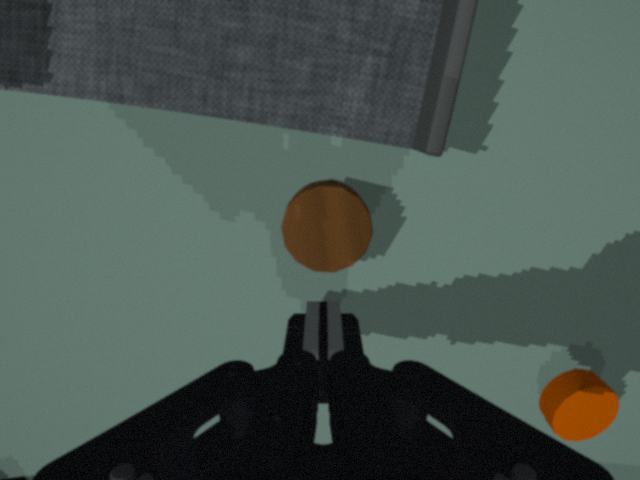

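The disc's right edge (372) is well clear of the inner wall (415), so I'll push it in.

move_arm([
  [4,0,0,0],
  [9,0,0,0],
  [14,0,0,0],
  [20,0,0,0],
  [28,0,0,0],
  [37,0,0,0],
  [46,0,0,0],
  [55,0,0,0],
  [62,0,0,0],
  [67,0,0,0],
  [70,0,0,0],
  [70,0,0,0],
])

```text
time_s: 24.5
position: [0.6209, 0.0976, 0.0058]
tool_rot: [[-0.23, 0.973, 0.0], [0.973, 0.23, 0.0], [0.0, 0.0, -1.0]]
ft_force: [-0.1, 0.6, 1.0]
grip_width: 0.0002
```

Run:
```python
from h import *
o=env.observe();print(o['time_s'],o['position'],o['ft_force'],o['tool_rot'][:2,0])
im=env.get_image('wrist');cv2.imwrite("pics/w15.png",im[:,:,::-1])
```

```text
24.5 [0.62087459 0.09758416 0.0058422 ] [-0.12415453  0.55560913  0.96689379] [-0.23020913  0.97314118]
```

View pics/w15.png

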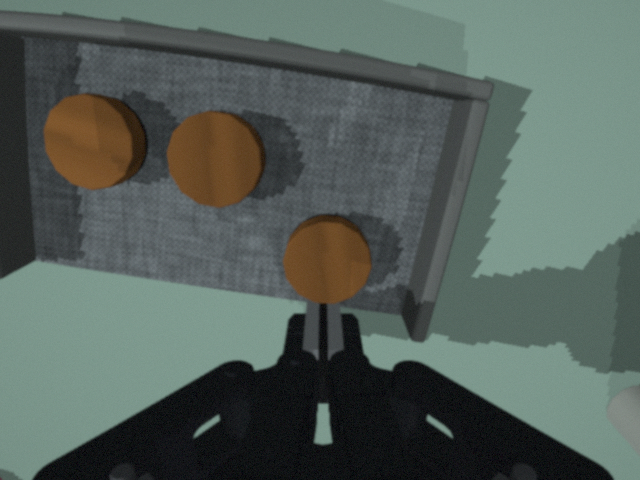

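All three are inside. I'll push the third (327,260) 20 mm deeper, leaving a gap to its neighbour, then back off and lift.

move_arm([
  [4,0,0,0],
  [10,0,0,0],
  [16,0,0,0],
  [20,0,0,0],
  [21,0,0,0],
  [21,0,0,0],
  [14,0,0,0],
  [0,0,0,0],
  [-20,0,-15,0],
  [-40,0,-50,0],
  [-60,0,-90,0],
  [-80,-10,-130,0],
  [-95,-30,-160,0],
  [-100,-60,-180,0],
  [-100,-90,-190,0],
  [-100,-110,-190,0],
  [-100,-120,-190,0],
  [-100,-120,-190,0],
])

```text
time_s: 26.35
position: [0.5266, -0.0285, 0.196]
tool_rot: [[-0.229, 0.974, -0.0], [0.974, 0.229, -0.0], [-0.0, -0.0, -1.0]]
ft_force: [0.2, -0.8, -0.4]
grip_width: -0.0005
```

Run:
```python
from h import *
o=env.observe();print(o['time_s'],o['position'],o['ft_force'])
im=env.get_image('wrist');cv2.imwrite("pics/w16.png",im[:,:,::-1])
for cam in('scene','side'):
    im=env.get_image(cam);cv2.imwrite(f"pics/{cam}4.png",im[:,:,::-1])
```

```text
26.35 [ 0.52661019 -0.02849043  0.1960247 ] [ 0.23456609 -0.79120215 -0.39361281]
```

View pics/w16.png

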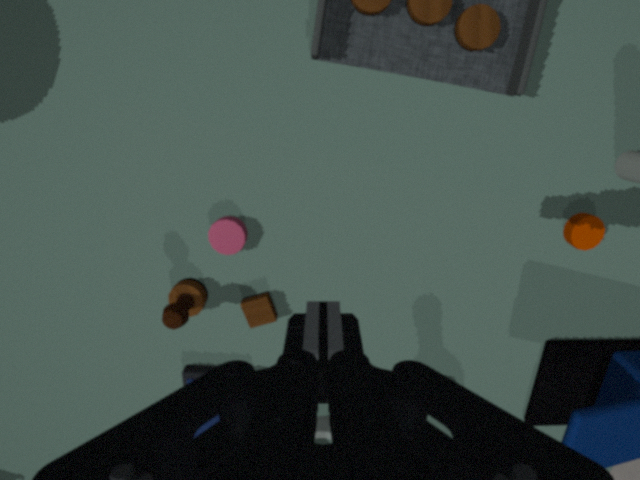

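View pics/scene4.png

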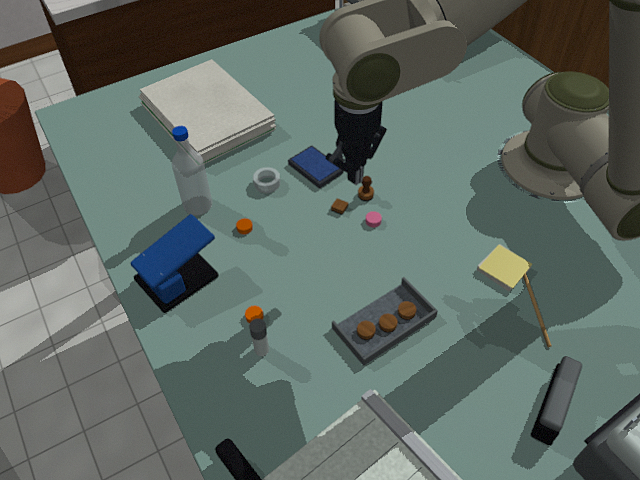

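View pics/side4.png

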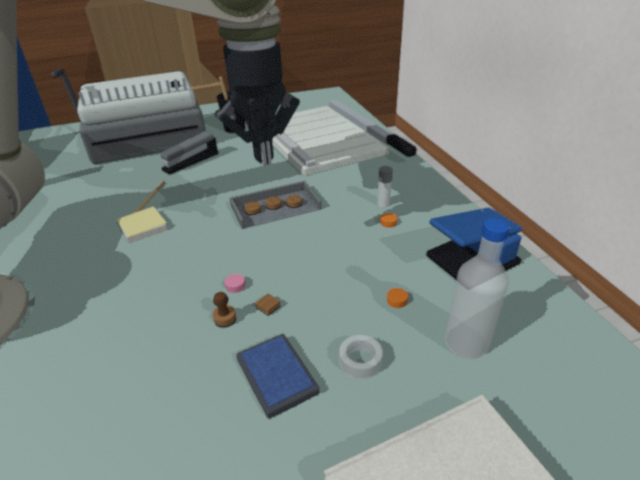

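All three discs lie flat in the tray, at scene (366,330), (387,322) and (407,310). I'll do a final numeric check, then hand in.

Run:
```python
from h import *
from numpy import cos,sin,radians
im=cv2.imread('pics/scene4.png')
hsv=cv2.cvtColor(im[280:355,335:435],cv2.COLOR_BGR2HSV)
m=((hsv[...,0]<22)&(hsv[...,1]>90)).astype('uint8')
n,l,s,c=cv2.connectedComponentsWithStats(m);a=radians(94.3)
for i in range(1,n):
    if s[i,4]>60:
        w=onplane('scene',c[i]+(335,280),.007)[:2]-(.5706,.1479);print(s[i,4],np.round(1000*np.array([cos(a)*w[0]+sin(a)*w[1],-sin(a)*w[0]+cos(a)*w[1]]),1))
for cam,box in (('scene',(205,310,120,225)),('side',(205,285,425,525))):
    A=cv2.imread(f'pics/{cam}0.png')[box[0]:box[1],box[2]:box[3]].astype(np.float32).mean(2);B=cv2.imread(f'pics/{cam}4.png')[box[0]:box[1],box[2]:box[3]].astype(np.float32).mean(2)
    print(cam,'punch shift px',cv2.phaseCorrelate(A,B))
for cam in('scene','side'):
    for nm in('square','stamp','tape','glue'):
        r=env.silhouettes(cam,nm)
        if r: ys,xs=np.nonzero(r[0]['region']);print(cam,nm,round(xs.mean(),1),round(ys.mean(),1))
print(env.close_job())
```

```text
270 [ 7.4 47.7]
273 [7.6 2.2]
280 [ -3.8 -39.9]
scene punch shift px ((-0.030418087447557696, 0.0037034387900973798), 1.0606558362152352)
side punch shift px ((0.019301064360043085, -0.004382866658986018), 0.9949355775117874)
scene square 339.2 206.9
scene stamp 366.0 190.0
scene glue 259.3 336.8
side square 267.4 304.1
side stamp 222.8 311.2
side tape 360.7 356.5
side glue 384.4 185.9
the job is handed in; nothing more can be done
None
```

All three round blanks are in the tray, and I handed the job in at about 27 s of the 72 s allowed. I only pushed them with closed fingers: two straight in, and the third in three legs to keep clear of the hole punch.

- **Final positions:** in the tray frame (x, y) the disc centres are at about (7, 48), (8, 2) and (-4, -40) mm. All three lie flat, with more than 15 mm to the nearest wall and 25 mm to the mouth.
- **Other things on the desk:** the square, stamp and glue stick are where they started, to within about a pixel in both cameras. So is the tape in the side camera; the detector missed it in the last scene picture. By eye the pink disc and both orange discs have not moved.
- **Contact with the punch:** going down behind the third disc, a gripper knuckle pressed on the hole punch's lever with about 5 N. I had underestimated how wide the knuckles are. I backed off, and the pictures before and after show no movement of the punch (under 0.05 px).
- **Measurement differences:** the two fixed cameras disagreed by about 5 mm in y. I used averages and corrected each push from the wrist camera.

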